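# Index the brush-block turntable to its next hole

## Task

The wooden brush block on the indexing turntable is ready for its next row: press the turntable's plunger button in with the fingertips, push the table round clockwise (seen from above) to the next hole without going past it, and let the plunger spring fully out again so that it locks there. Leave the block sitting on its spigot, grasp or lift nothing, and leave the other things on the bench where they are.

Things in the scene. Friction and masses are not known exactly. Their poses are not given: they have to be found in the camera images.
- turntable (a joint): Angle (rad) of the rotating aluminium table about its vertical axis: 0 = locked in the hole where it starts, growing clockwise seen from above. Six holes, 1.047 rad (60 degrees) apart: the next is at 1.047. It turns easily (about 0.1 N m of friction, 1.5 kg) and stays where it is left, but turns only with the plunger in; locked, it has about 0.01 rad of play.
- plunger (a joint): How far the button is pressed in (m): 0 = out (locked in a hole), 0.011 = fully in; spring 4 N out, 8 N in. More than 8 mm in, the table is free to turn. Let go between holes, it stays about 7.5 mm in; the table can then be pushed on with nothing on the button, and the round-nosed pin snaps out and locks by itself at the next hole (drawn in from about 3 mm either side).
- button_top (a point): Centre of the plunger button's flat top: brass, 40 mm across, 84 mm above the bench when out, 95 mm from the axis. Pressed straight down; travels with the table. It lies in a thumb cup: dark steel ring fixed to the table, bore 52 mm, wall 5 mm, rim 102 mm above the bench (18 mm over the button). Fingertips in the cup press the button and push the cup's wall to turn the table.
- table_axis (a point): Point on the turntable's vertical axis at its top face, 62 mm above the bench; z up. The rotating table is an aluminium disc 144 mm in diameter with one ear that carries the cup; below it a fixed round base with index plate, 250 mm in diameter, top at 40 mm, has the six dark holes 95 mm from the axis.
- next_hole (a point): Centre of the next hole, on the fixed index plate's top face (40 mm above the bench), 95 mm from the axis, 60 degrees clockwise from the button's place at the start: the button must end straight above it.
- block_centre (a point): Centre of the loose bare wooden brush block, a ring 66 mm in diameter, 24 mm high with a 24 mm hole, that sits on a 20 mm spigot in the middle of the turntable; its top is 86 mm above the bench. It rides along with the table.
- tin: Bystander: small steel tack tin, 54 mm in diameter, 55 mm high, close beside the base; origin under its centre.
- chalk: Bystander: white chalk block 52 x 30 x 22 mm, close beside the base; origin under its centre.
- awl: Bystander: awl with a wooden handle, 130 mm long, lying close beside the base; origin at its underside.
- spray: Bystander: white spray bottle, 64 mm in diameter, 190 mm high; origin under its centre.
- scrub: Bystander: red scrubbing brush 200 x 58 x 64 mm; origin under its centre.
- shears: Bystander: steel carpet shears, about 230 mm long, lying flat, up to 12 mm high; origin between the finger loops and the pivot.
- measure: Bystander: yellow tape measure 66 x 40 x 62 mm; origin under its centre.
Not all that is in view belongs to the job. Of the things that look like the part that bears block_centre, the middle-sized one is meant.

How it is judged:
By the outcome, as a careful person would: the job done as asked, in the order asked, and still so for the second after the job is handed in, with the robot touching nothing.
It also fails if it takes over 42 s, if anything falls off the work surface, if the arm or the gripper's body presses on something with over 40 N, if the wrist force passes 120 N, or if a joint passes its speed limit or range.

## Robot

A 7-joint arm with a two-finger parallel gripper is mounted at the origin on the work surface. World frame = base frame: x ahead of the robot, y to its left, z up, the work surface at z = 0. Lengths are in m, angles in rad, forces in N, time in s.
With the tool pointing down it reaches from about 0.4 to 0.85 m from the base axis. Payload 4.5 kg.
Tool frame: the origin (TCP) lies midway between the tips of the shut fingers; the grasp point (between the pads) lies 19 mm behind it; z points along the fingers, y is the line along which they close (so a half turn about z gives the same grasp; the last joint's range is limited). The gripper opens to 88 mm and grips with 3 to 60 N. Pads are 18 mm wide; open, the fingers measure 123 mm over their backs; the gripper's body (75 mm by 187 mm) begins 45 mm behind the grasp point.
Start: joints at [-1.072, 0.689, -0.195, 1.565, 0.157, 0.902, -0.215], TCP at [0.28, 0.559, 0.209] pointing down, gripper open.
Joint ranges: [-3.01, 3.01], [-0.46, 2.08], [-1.47, 1.51], [0.13, 2.56], [-1, 4.14], [0.04, 2.09], [-2.66, 2.66]. Speed limits (rad/s): [2.57, 2.57, 3.14, 3.14, 3.14, 3.14, 3.14].

## Interface

Orientations are given as a unit quaternion [x, y, z, w].
In Python, from plant import r, eyes, finish_job gives the robot as it stands. The module is installed in compiled form; this text tells all that it offers.
- The arm moves only by the tool move_arm, never from a script. Its argument "motion" is a list of rows, each a list of 7 numbers: the shift along the tool's x, y, z in mm, then the turn, a rotation vector about the tool's x, y, z in degrees, then the closure, from 0 (fully open) to 1 (shut). A call has 1 to 5 rows; each row is the pose to reach, as a shift and turn from the pose commanded when the call began, along the tool's axes at that moment; what a row does not reach only later rows make up. A row lasts 1/8 s, in which the tool goes at most 62.5 mm and 10.7 degrees, less where a joint would pass 70% of its speed; a pose out of reach is approached as far as the arm can. A call with a gripper value outside its range is refused whole. The fingers move at their own pace and stop on an object; "newtons" is the grip in N (left out, the last holds). Time passes only in rows, so rows that repeat a pose let the fingers close. It gives the time, the measured TCP pose, the force, the opening and the grip force at its end, in the units of the state.
- r.get_state(): the state, without advancing time (a new reading comes with each control period).
- eyes.snapshot(name): name is "scene" or "top" or "wrist"; returns a dict with "frame" (384x512x3 uint8, red, green, blue), "z_map" (384x512 float32, m along the optical axis (not along the pixel's ray), 0 where there is no reading), "intrinsics" (3x3 intrinsics, pixels), "dist" ([k1, k2, p1, p2, k3] as OpenCV has them; the pictures are not rectified), "world_to_cam" (4x4, takes a point from world to camera coordinates). Camera axes: x right, y down, z forward; pixel columns grow to the right and rows downward; lengths in m; the calibration is good to about 2 mm. A picture is of the moment at which its call begins.
- finish_job(): hands the job in; it is judged then, once.
The state is a dict: "clock": time; "q": joint angles; "qd": joint speeds; "joint_torque": joint torques, N m; "tool_pos": TCP position; "eef_rot": TCP orientation; "contact_force": force on the tool from outside, world axes, zero at the start; "moment": the same for the moment, N m; "opening": opening from 0.0 (shut) to 1.0 (fully open); "finger_force": force on a finger pad.
Only numpy, scipy, OpenCV 4.12 (cv2) and the standard library are available. Lean on these libraries where they do the work, as an engineer would, in place of code of your own. Each camera call takes 0.05 s, during which the arm holds its last target. There are 200 camera calls.

## Working session

There is one attempt and no reset: what is moved stays moved. The work goes in short steps, Python scripts to look and compute and a tool call to move; the robot and the scene stay as the last step left them, time stands still between calls to the robot, and variables do not carry over. Pictures are saved under pics/ and viewed, at most 10 in all, crops included, and the job is handed in when it is done.

Besides the shell and the picture viewer there is one more tool, called as name(argument=value, ...) on one line, values as JSON. move_arm: Moves the arm, as the interface text tells. Its arguments: {"type":"object","properties":{"motion":{"type":"array","items":{"type":"array","items":{"type":"number"}}},"newtons":{"type":"number"}},"required":["motion"]}

```bash
mkdir -p pics; cat > h.py <<'E'
import numpy as np, cv2
from plant import r, eyes, finish_job
def snap(n,f=None):
    s=eyes.snapshot(n)
    if f: cv2.imwrite('pics/'+f,s['frame'][:,:,::-1])
    return s
def at_z(s,u,v,z):
    p=cv2.undistortPoints(np.array([[[u,v]]],float),s['intrinsics'],np.array(s['dist']))[0,0]
    T=np.linalg.inv(s['world_to_cam']); d=T[:3,:3]@np.array([p[0],p[1],1]); o=T[:3,3]
    return o+d*(z-o[2])/d[2]
def world(s,u,v):
    p=cv2.undistortPoints(np.array([[[u,v]]],float),s['intrinsics'],np.array(s['dist']))[0,0]
    z=s['z_map'][int(round(v)),int(round(u))]; T=np.linalg.inv(s['world_to_cam'])
    return T[:3,:3]@np.array([p[0]*z,p[1]*z,z])+T[:3,3]
E
python3 - <<'E'
from h import *
import pickle
a=snap('top','top.png');b=snap('scene','scene.png')
pickle.dump((a,b),open('s.pkl','wb'))
s=r.get_state();print(s['clock'],s['tool_pos'],s['eef_rot'],s['contact_force'])
E
```

```text
0.1 [0.27991355 0.55813111 0.20869687] [ 2.30263763e-01  9.73127913e-01 -8.03859040e-04 -1.34585071e-04] [-0.14541203 -0.36283785  0.04629028]
```

View pics/top.png

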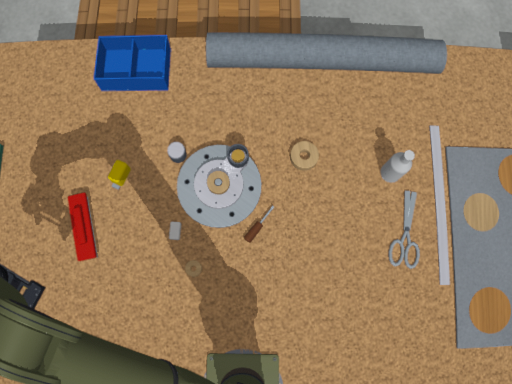

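View pics/scene.png

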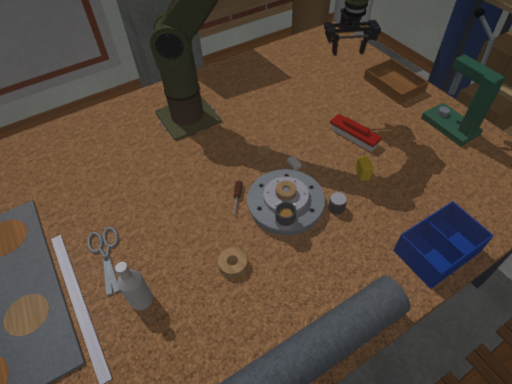

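Top view: turntable at about (218,183), cup at (237,156), tin at (177,151), chalk (175,230), awl (260,222). Clockwise from the cup, the next hole is near (251,188). Now an enlarged crop.

```bash
python3 - <<'E'
from h import *
import pickle
a,b=pickle.load(open('s.pkl','rb'))
c=a['frame'][130:240,160:290,::-1]
cv2.imwrite('pics/crop.png',cv2.resize(c,None,fx=5,fy=5,interpolation=cv2.INTER_CUBIC))
for n,u,v,z in [('axis',218,182,.086),('cup',237,156,.102),('btn',237.5,156,.084),('hole',251,188,.04),('tin',177,151,.055)]:
  print(n,at_z(a,u,v,z).round(4),world(a,u,v).round(4))
E
```

```text
axis [0.5844 0.075  0.086 ] [0.5867 0.0756 0.0764]
cup [0.6573 0.0219 0.102 ] [0.6631 0.0223 0.0827]
btn [0.6628 0.0209 0.084 ] [0.6629 0.0209 0.0836]
hole [ 0.5787 -0.0193  0.04  ] [ 0.5774 -0.0193  0.0456]
tin [0.6851 0.2012 0.055 ] [0.6835 0.2004 0.06  ]
```

View pics/crop.png

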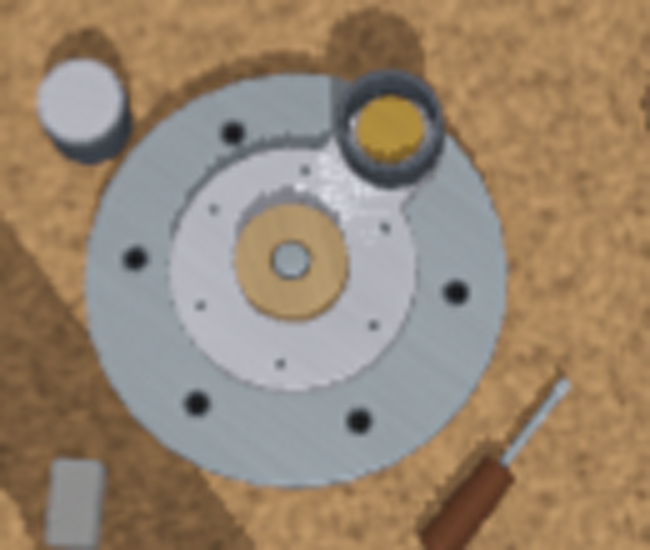

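The crop shows the cup at (388,127), five visible holes at (232,132), (134,258), (197,404), (359,421), (456,292), spigot (291,260). Fitting the axis from the holes.

```bash
python3 - <<'E'
from h import *
import pickle
from scipy.optimize import least_squares
a,b=pickle.load(open('s.pkl','rb'))
f=lambda x,y,z: at_z(a,160+(x+.5)/5-.5,130+(y+.5)/5-.5,z)
H=np.array([f(x,y,.04)[:2] for x,y in [(456,292),(359,421),(197,404),(134,258),(232,132)]])
k=np.arange(1,6)
def m(p,k=k): t=p[2]-k*np.pi/3; return np.c_[p[0]+.095*np.cos(t),p[1]+.095*np.sin(t)]
s=least_squares(lambda p:(m(p)-H).ravel(),[.584,.075,-.6])
print(s.x,'res mm',(m(s.x)-H).round(4)*1000)
print('btn',m(s.x,np.array([0])),'next',m(s.x,np.array([1])))
print('cuprim',f(388,127,.102),'btn',f(390,128,.084),'spigot',f(291,260,.086))
E
```

```text
[ 0.58784566  0.07621506 -0.61827227] res mm [[ 0.1  0.4]
 [ 0.2  0.1]
 [ 0.4  0.2]
 [-0.1 -0.5]
 [-0.7 -0.1]]
btn [[0.66525937 0.02115039]] next [[ 0.57886511 -0.01835951]]
cuprim [0.66030384 0.02133922 0.102     ] btn [0.66517247 0.02062061 0.084     ] spigot [0.58555753 0.07558094 0.086     ]
```

move_arm(motion=[[-53,-28,0,0,0,0,1],[-106,-56,0,0,0,0,1],[-159,-84,0,0,0,3,1],[-212,-112,0,0,0,6,1],[-265,-140,0,0,0,9,1]], newtons=10)

```text
clock: 0.72
tool_pos: [0.4551, 0.313, 0.2092]
eef_rot: [0.307, 0.952, -0.0, -0.0]
contact_force: [1.1, 0.1, 0.2]
opening: 0.458
finger_force: 0.0
```

```bash
cat > to.py <<'E'
# print tool-axis shift (mm) and z turn (deg) to world targets x,y,z,yaw(deg of tool y)
import sys
from h import *
from scipy.spatial.transform import Rotation as R
s=r.get_state(); q=R.from_quat(s['eef_rot']); M=q.as_matrix()
print(round(s['clock'],2),s['tool_pos'].round(4),'F',np.round(s['contact_force'],1),'open',round(float(s['opening']),2),'tilt',M[:,2].round(3))
yaw=np.degrees(np.arctan2(M[1,1],M[0,1]))
AX=np.array([.5875,.076]); 
d=np.array([s['tool_pos'][0]-AX[0],s['tool_pos'][1]-AX[1]]); print('yaw',yaw.round(1),'r',np.hypot(*d).round(4),'phi',(-35.4-np.degrees(np.arctan2(d[1],d[0]))).round(1))
# args: phi,z[,radius]; phi = clockwise deg from start
for t in sys.argv[1:]:
    v=[float(x) for x in t.split(',')]; rad=v[2] if len(v)>2 else .095
    a=np.radians(-35.4-v[0]); p=np.array([AX[0]+rad*np.cos(a),AX[1]+rad*np.sin(a),v[1]])
    ty=54.6-v[0]; print(t,(M.T@(p-s['tool_pos'])*1000).round(1),'turn',round((yaw-ty+90)%180-90,1))
E
python3 to.py 0,.2 0,.12
```

```text
0.72 [0.4551 0.313  0.2092] F [1.1 0.1 0.2] open 0.46 tilt [-0. -0. -1.]
yaw 54.3 r 0.2715 phi -154.6
0,.2 [-340.9 -114.6    9.2] turn -0.3
0,.12 [-340.9 -114.5   89.2] turn -0.3
```

move_arm(motion=[[-55,-19,0,0,0,0,1],[-110,-38,0,0,0,0,1],[-165,-57,0,0,0,0,1],[-220,-76,0,0,0,0,1],[-275,-94,0,0,0,0,1]])

```text
clock: 1.35
tool_pos: [0.6236, 0.0764, 0.2091]
eef_rot: [0.306, 0.952, -0.0, -0.0]
contact_force: [0.9, 0.5, -0.3]
opening: 0.002
finger_force: 0.0
```

move_arm(motion=[[-50,-16,20,0,0,0,1],[-66,-20,60,0,0,0,1],[-66,-20,80,0,0,0,1],[-66,-20,80,0,0,0,1]])

```text
clock: 1.85
tool_pos: [0.6632, 0.0232, 0.1272]
eef_rot: [0.306, 0.952, -0.001, -0.002]
contact_force: [-0.0, -0.3, 1.1]
opening: 0.006
finger_force: 0.0
```

```bash
python3 to.py 0,.12; python3 - <<'E'
from h import *
a=snap('wrist','w1.png');b=snap('scene')
c=b['frame'][140:250,220:350,::-1];cv2.imwrite('pics/c2.png',cv2.resize(c,None,fx=5,fy=5,interpolation=cv2.INTER_CUBIC))
E
```

```text
1.85 [0.6632 0.0232 0.1272] F [-0.  -0.3  1.1] open 0.01 tilt [-0.005 -0.    -1.   ]
yaw 54.4 r 0.0923 phi -0.5
0,.12 [-2.7 -0.8  7.2] turn -0.2
```

View pics/w1.png

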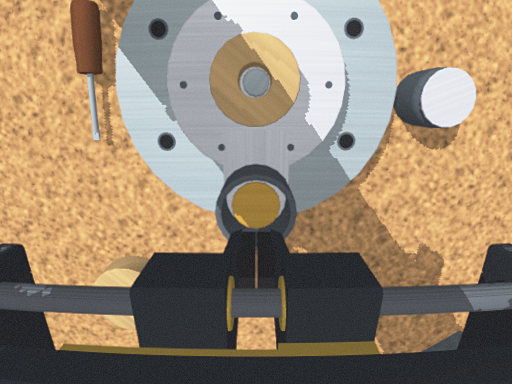

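View pics/c2.png

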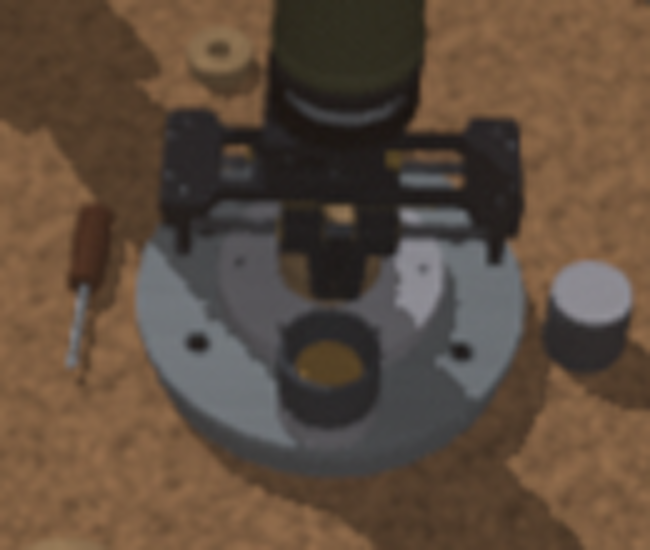

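The wrist view shows the button at (256,205) between the fingers' tips (256,240) and the block; aligned laterally. Checking the button position from here.

```bash
python3 - <<'E'
from h import *
a=snap('wrist')
print(at_z(a,256,204.5,.084),at_z(a,256,81,.086),at_z(a,256,203,.102),world(a,256,208))
E
python3 to.py 0,.092 0,.082
```

```text
[0.66770888 0.02403178 0.084     ] [0.59034657 0.07941764 0.086     ] [0.66157881 0.02839307 0.102     ] [0.67008281 0.02233162 0.08435017]
2.0 [0.6656 0.0241 0.1305] F [-0.7  0.3 -0.1] open 0.01 tilt [ 0.002  0.    -1.   ]
yaw 54.4 r 0.0938 phi -1.8
0,.092 [-1.2 -3.  38.5] turn -0.2
0,.082 [-1.2 -3.  48.5] turn -0.2
```

move_arm(motion=[[-1,-2,15,0,0,0,1],[-1,-2,28,0,0,0,1],[-1,-2,36,0,0,0,1],[-1,-2,40,0,0,0,1],[-1,-2,40,0,0,0,1]])

```text
clock: 2.62
tool_pos: [0.6646, 0.0214, 0.0891]
eef_rot: [0.306, 0.952, -0.0, -0.0]
contact_force: [0.6, -0.3, 0.3]
opening: 0.008
finger_force: 0.0
```

move_arm(motion=[[0,0,3,0,0,0,1],[0,0,6,0,0,0,1],[0,0,9,0,0,0,1],[0,0,12,0,0,0,1],[0,0,12,0,0,0,1]])

```text
clock: 3.25
tool_pos: [0.6644, 0.0213, 0.0771]
eef_rot: [0.306, 0.952, -0.0, -0.0]
contact_force: [0.4, -1.0, 0.2]
opening: 0.009
finger_force: 0.0
```

move_arm(motion=[[0,0,2,0,0,0,1],[0,0,3,0,0,0,1],[0,0,3,0,0,0,1]])

```text
clock: 3.62
tool_pos: [0.6646, 0.0213, 0.0743]
eef_rot: [0.306, 0.952, -0.0, -0.0]
contact_force: [0.4, 0.3, -0.5]
opening: 0.005
finger_force: 0.0
```

```bash
python3 to.py; python3 - <<'E'
from h import *
a=snap('wrist');b=snap('scene')
c=np.hstack([cv2.resize(a['frame'][120:300,150:370],(480,393)),cv2.resize(b['frame'][160:240,240:325],(418,393))])
cv2.imwrite('pics/c3.png',cv2.resize(c[:,:,::-1],(798,350)))
E
```

```text
3.62 [0.6646 0.0213 0.0743] F [ 0.4  0.3 -0.5] open 0.0 tilt [-0.  0. -1.]
yaw 54.4 r 0.0946 phi -0.0
```

View pics/c3.png

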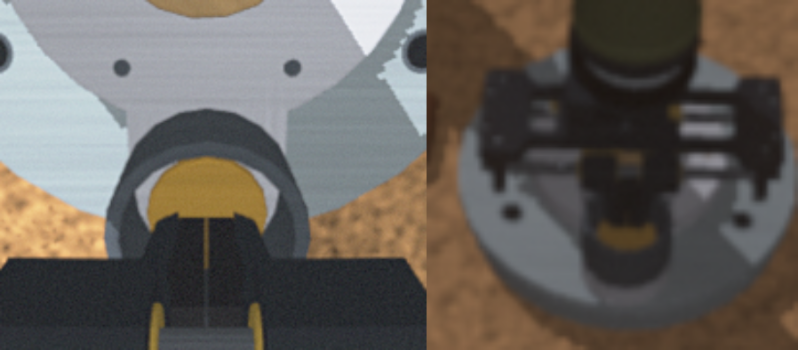

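The fingertips are inside the cup, centred over the button (button visible at about wrist pixel (256,218)). Measuring how far it has gone down.

```bash
python3 - <<'E'
from h import *
a=snap('wrist')
for v in range(206,234,4): print(v,world(a,256,v).round(4),a['frame'][v,256])
for u in (225,290): print(world(a,u,170).round(4), 'table .062')
for v in (150,): print(world(a,256,v).round(4))
E
```

```text
206 [0.6519 0.0322 0.0848] [159 125  61]
210 [0.6542 0.0305 0.0841] [152 119  56]
214 [0.6563 0.029  0.0843] [157 123  58]
218 [0.6583 0.0276 0.0847] [159 124  54]
222 [0.661  0.0257 0.0833] [156 125  56]
226 [0.6625 0.0246 0.0853] [157 124  59]
230 [0.6652 0.0226 0.0839] [159 124  63]
[0.6254 0.0259 0.0637] table .062
[0.6507 0.061  0.0632] table .062
[0.6267 0.0503 0.0628]
```

```bash
python3 - <<'E'
from h import *
a=snap('wrist')
for v in range(230,264,3): print(v,[world(a,u,v).round(4).tolist() for u in (250,262)],a['frame'][v,250])
print(r.get_state()['tool_pos'],np.linalg.inv(a['world_to_cam']).round(3))
E
```

```text
230 [[0.6627, 0.0198, 0.0848], [0.6668, 0.0262, 0.0857]] [156 124  55]
233 [[0.6565, 0.0248, 0.1062], [0.6607, 0.03, 0.1056]] [34 27 37]
236 [[0.6571, 0.0244, 0.1086], [0.6601, 0.0302, 0.1106]] [34 32 36]
239 [[0.6568, 0.0248, 0.1133], [0.6606, 0.0299, 0.113]] [37 36 41]
242 [[0.6567, 0.025, 0.1171], [0.6604, 0.0299, 0.1167]] [21 24 32]
245 [[0.6567, 0.025, 0.1204], [0.66, 0.0301, 0.121]] [32 33 34]
248 [[0.6569, 0.025, 0.1232], [0.6601, 0.0299, 0.1237]] [35 38 38]
251 [[0.6565, 0.0253, 0.1273], [0.6599, 0.03, 0.1272]] [35 33 37]
254 [[0.6565, 0.0254, 0.1302], [0.6596, 0.0301, 0.1307]] [42 38 40]
257 [[0.6569, 0.0251, 0.1321], [0.6606, 0.0294, 0.1312]] [31 34 37]
260 [[0.6564, 0.0256, 0.136], [0.6596, 0.03, 0.136]] [33 33 36]
263 [[0.6565, 0.0256, 0.1385], [0.66, 0.0296, 0.1377]] [34 33 40]
[0.66474725 0.02130608 0.07449714] [[ 0.583  0.777  0.239  0.604]
 [ 0.813 -0.557 -0.171  0.067]
 [ 0.     0.294 -0.956  0.25 ]
 [ 0.     0.     0.     1.   ]]
```

```bash
python3 - <<'E'
from h import *
a=snap('wrist')
for v in (256,262,275,290,310,340,370): print(v,[world(a,u,v).round(3).tolist() for u in (20,150,180,235,256,350)])
b=snap('scene'); z=b['z_map']
# points near the tool axis in scene
P=np.array([np.r_[u,v,world(b,u,v)] for v in range(130,240) for u in range(240,345)])
d=np.hypot(P[:,2]-.6646,P[:,3]-.0213)
for lo in (8,12,16,20,24,30,60): 
    m=d<lo/1000; q=P[m]; q=q[q[:,4]>.09]
    if len(q): print(lo,q[:,4].min().round(4),q[:,4].max().round(3),q[q[:,4].argmin()].round(4))
E
```

```text
256 [[0.596, -0.022, 0.172], [0.658, -0.102, -0.0], [0.625, 0.024, 0.176], [0.651, 0.021, 0.135], [0.661, 0.025, 0.125], [0.654, 0.064, 0.176]]
262 [[0.597, -0.024, 0.173], [0.62, 0.018, 0.18], [0.626, 0.024, 0.178], [0.652, 0.021, 0.14], [0.665, 0.023, 0.124], [0.653, 0.064, 0.179]]
275 [[0.601, -0.027, 0.173], [0.622, 0.019, 0.186], [0.627, 0.025, 0.185], [0.652, 0.021, 0.149], [0.671, 0.019, 0.124], [0.652, 0.062, 0.186]]
290 [[0.604, -0.018, 0.184], [0.623, 0.021, 0.192], [0.628, 0.026, 0.191], [0.641, 0.033, 0.182], [0.644, 0.038, 0.182], [0.653, 0.06, 0.19]]
310 [[0.609, -0.034, 0.177], [0.628, 0.017, 0.192], [0.632, 0.024, 0.193], [0.643, 0.031, 0.186], [0.647, 0.036, 0.186], [0.657, 0.057, 0.192]]
340 [[0.617, -0.039, 0.181], [0.635, 0.011, 0.192], [0.639, 0.017, 0.192], [0.665, 0.013, 0.168], [0.805, -0.077, 0.0], [0.666, 0.053, 0.192]]
370 [[0.617, -0.007, 0.207], [0.634, 0.018, 0.206], [0.637, 0.023, 0.205], [0.644, 0.032, 0.205], [0.646, 0.036, 0.205], [0.658, 0.052, 0.206]]
8 0.1247 0.15 [2.850e+02 2.040e+02 6.635e-01 1.970e-02 1.247e-01]
12 0.1023 0.152 [2.830e+02 2.110e+02 6.676e-01 1.060e-02 1.023e-01]
16 0.1023 0.152 [2.830e+02 2.110e+02 6.676e-01 1.060e-02 1.023e-01]
20 0.1023 0.228 [2.830e+02 2.110e+02 6.676e-01 1.060e-02 1.023e-01]
24 0.1023 0.232 [2.830e+02 2.110e+02 6.676e-01 1.060e-02 1.023e-01]
30 0.0901 0.393 [2.920e+02 2.070e+02 6.626e-01 4.670e-02 9.010e-02]
60 0.0901 0.455 [2.920e+02 2.070e+02 6.626e-01 4.670e-02 9.010e-02]
```

The depth data show the real fingertips at about z=0.104, some 30 mm above what the state reports (the gripper body agrees); the button is still out. So I go on down, by force and depth.

move_arm(motion=[[0,0,3,0,0,0,1],[0,0,6,0,0,0,1],[0,0,9,0,0,0,1],[0,0,12,0,0,0,1],[0,0,12,0,0,0,1]])

```text
clock: 4.55
tool_pos: [0.6644, 0.0213, 0.062]
eef_rot: [0.306, 0.952, -0.0, -0.0]
contact_force: [0.2, -0.6, -0.2]
opening: 0.002
finger_force: 0.0
```

move_arm(motion=[[0,0,2,0,0,0,1],[0,0,4,0,0,0,1],[0,0,6,0,0,0,1],[0,0,8,0,0,0,1],[0,0,8,0,0,0,1]])

```text
clock: 5.18
tool_pos: [0.6647, 0.0213, 0.0546]
eef_rot: [0.306, 0.952, 0.0, 0.0]
contact_force: [-0.9, -0.4, 3.1]
opening: 0.004
finger_force: 1.7
```

move_arm(motion=[[0,0,3,0,0,0,1],[0,0,6,0,0,0,1],[0,0,9,0,0,0,1],[0,0,10,0,0,0,1],[0,0,10,0,0,0,1]])

```text
clock: 5.8
tool_pos: [0.6648, 0.0214, 0.0447]
eef_rot: [0.306, 0.952, 0.0, 0.0]
contact_force: [-1.5, 0.5, 6.5]
opening: 0.003
finger_force: 3.4
```

```bash
python3 to.py 5,.0445 10,.0445 15,.0445 20,.0445; python3 - <<'E'
from h import *
a=snap('wrist')
for v in (214,218,222,226): print(v,[world(a,u,v).round(4).tolist() for u in (246,256,266)])
E
```

```text
5.8 [0.6648 0.0214 0.0447] F [-1.5  0.5  6.5] open 0.0 tilt [ 0.  0. -1.]
yaw 54.4 r 0.0946 phi -0.2
5,.0445 [-0.  -8.6  0.2] turn 4.8
10,.0445 [  1.  -16.8   0.2] turn 9.8
15,.0445 [  2.8 -24.9   0.2] turn 14.8
20,.0445 [  5.2 -32.8   0.2] turn 19.8
214 [[0.6389, 0.0362, 0.1016], [0.6411, 0.0401, 0.1029], [0.6441, 0.0434, 0.1015]]
218 [[0.6403, 0.0352, 0.1021], [0.6427, 0.0389, 0.1027], [0.6454, 0.0425, 0.1024]]
222 [[0.6418, 0.0341, 0.1022], [0.6543, 0.0307, 0.0736], [0.6467, 0.0415, 0.103]]
226 [[0.653, 0.0248, 0.0736], [0.6564, 0.0292, 0.0732], [0.6592, 0.034, 0.0743]]
```

Button at z≈0.0735, i.e. about 10.5 mm in: the table is free. Push round.

move_arm(motion=[[0,-5,0.5,0,0,3,1],[0.3,-9,0.5,0,0,5,1],[1,-16.8,0.5,0,0,10,1],[2.8,-25,0.5,0,0,15,1],[5.2,-32.8,0.5,0,0,20,1]])

```text
clock: 6.48
tool_pos: [0.6427, -0.0008, 0.0447]
eef_rot: [0.468, 0.884, 0.002, 0.001]
contact_force: [-0.3, 2.4, 6.5]
opening: 0.004
finger_force: 3.4
```

```bash
cat > cup.py <<'E'
from h import *
# button angle from top view: brass centroid / dark rim
a=snap('wrist','w_%d.png'%(r.get_state()['clock']*100))
print('clock',r.get_state()['clock'])
# block hole axis & cup via table marks: print brass pixels
f=a['frame'].astype(int); m=(f[:,:,0]-f[:,:,2]>60)&(f[:,:,0]>110)
pts=[]
for v,u in zip(*np.where(m)):
    if a['z_map'][v,u]>0:
        p=world(a,u,v)
        if .070<p[2]<.090 and .07<np.hypot(p[0]-.5875,p[1]-.076)<.12: pts.append(p)
pts=np.array(pts); 
if len(pts):
    c=np.median(pts,0); print('brass',len(pts),c.round(4),'phi',(-35.4-np.degrees(np.arctan2(c[1]-.076,c[0]-.5875))).round(1))
E
python3 cup.py; python3 to.py 22,.06 25,.06 30,.06 35,.06 40,.06
```

```text
clock 6.525
brass 625 [0.6379 0.01   0.0738] phi 17.3
6.53 [ 0.6413 -0.0018  0.0446] F [-1.3  1.8  7.2] open 0.0 tilt [ 0.001  0.001 -1.   ]
yaw 34.0 r 0.0946 phi 20.0
22,.06 [ -0.4  -3.3 -15.4] turn 1.4
25,.06 [ -0.1  -8.3 -15.4] turn 4.4
30,.06 [  0.9 -16.5 -15.4] turn 9.4
35,.06 [  2.6 -24.6 -15.5] turn 14.4
40,.06 [  5.  -32.6 -15.5] turn 19.4
```

Table has turned about 16°. Lift off the button, staying within the cup, and push on by the wall.

move_arm(motion=[[0,0,-8,0,0,0,1],[0,0,-16,0,0,0,1],[0,-5,-16,0,0,3,1],[0.2,-10,-16,0,0,6,1],[0.9,-16.5,-16,0,0,9.5,1]])

```text
clock: 7.15
tool_pos: [0.6293, -0.0101, 0.0601]
eef_rot: [0.54, 0.842, 0.002, 0.002]
contact_force: [4.7, 1.8, -2.3]
opening: 0.007
finger_force: 2.0
```

```bash
python3 cup.py; python3 to.py 35,.06 40,.06 45,.06 50,.06 55,.06
```

```text
clock 7.2
brass 1608 [0.6369 0.0029 0.0773] phi 20.5
7.2 [ 0.6277 -0.0108  0.0599] F [0.6 1.5 0.7] open 0.0 tilt [ 0.002  0.001 -1.   ]
yaw 24.6 r 0.0956 phi 29.8
35,.06 [ 1.  -8.7 -0.1] turn 5.0
40,.06 [  2.1 -16.9  -0.1] turn 10.0
45,.06 [  3.9 -25.   -0.2] turn 15.0
50,.06 [  6.3 -32.9  -0.2] turn 20.0
55,.06 [  9.5 -40.6  -0.2] turn 25.0
```

move_arm(motion=[[0.4,-4.3,0,0,0,2.5,1],[1,-8.7,0,0,0,5,1],[2.1,-16.9,0,0,0,10,1],[3.9,-25,0,0,0,15,1],[5,-29,0,0,0,17.5,1]])

```text
clock: 7.82
tool_pos: [0.599, -0.0184, 0.0601]
eef_rot: [0.661, 0.75, 0.0, 0.0]
contact_force: [3.0, 2.0, -1.4]
opening: 0.005
finger_force: 2.1
```

```bash
python3 cup.py; python3 to.py 50,.06 53,.06 56,.06 59,.06 62,.06; python3 - <<'E'
from h import *
snap('top','t2.png'); c=cv2.imread('pics/t2.png')[130:240,160:290]
cv2.imwrite('pics/t2c.png',cv2.resize(c,None,fx=5,fy=5,interpolation=cv2.INTER_CUBIC))
E
```

```text
clock 7.875
brass 1561 [ 0.612  -0.008   0.0773] phi 38.3
7.88 [ 0.598  -0.0185  0.06  ] F [1.4 1.8 0.2] open 0.01 tilt [-0.001  0.    -1.   ]
yaw 7.2 r 0.0951 phi 48.3
50,.06 [ 0.1 -2.9 -0. ] turn 2.6
53,.06 [ 0.5 -7.9 -0. ] turn 5.6
56,.06 [  1.1 -12.8  -0. ] turn 8.6
59,.06 [  2.  -17.7  -0. ] turn 11.6
62,.06 [  3.1 -22.5  -0. ] turn 14.6
```

View pics/t2c.png

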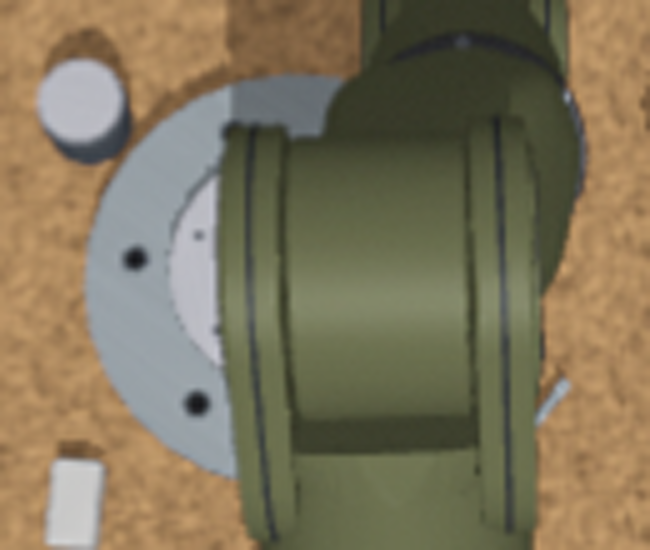

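Top view is occluded by the arm; bystanders unmoved. The wrist depth serves to watch the button. Continue slowly.

move_arm(motion=[[0.1,-2.9,0,0,0,2.5,1],[0.3,-5.5,0,0,0,4,1],[0.5,-8,0,0,0,5.5,1],[0.8,-10.5,0,0,0,7,1],[1.1,-13,0,0,0,8.5,1]])

```text
clock: 8.55
tool_pos: [0.5858, -0.0192, 0.06]
eef_rot: [0.715, 0.699, 0.0, 0.0]
contact_force: [3.5, 0.1, 0.7]
opening: 0.004
finger_force: 2.0
```

```bash
python3 cup.py; python3 to.py 59,.06 62,.06 65,.06 68,.06; ls pics
```

```text
clock 8.6
brass 1568 [ 0.6004 -0.0101  0.0773] phi 46.1
8.6 [ 0.585  -0.0192  0.0599] F [2.5 2.1 0.7] open 0.01 tilt [-0.001  0.    -1.   ]
yaw -1.3 r 0.0952 phi 56.1
59,.06 [ 0.3 -4.8 -0.1] turn 3.1
62,.06 [ 0.7 -9.8 -0.1] turn 6.1
65,.06 [  1.4 -14.7  -0.1] turn 9.1
68,.06 [  2.3 -19.6  -0.1] turn 12.1
c2.png
c3.png
crop.png
scene.png
t2.png
t2c.png
top.png
w1.png
w_647.png
w_715.png
w_782.png
w_855.png
```

move_arm(motion=[[0.1,-2.4,0,0,0,1.5,1],[0.3,-4.8,0,0,0,3,1],[0.5,-7,0,0,0,4.5,1],[0.7,-9,0,0,0,5.5,1],[0.8,-10,0,0,0,6,1]])

```text
clock: 9.22
tool_pos: [0.575, -0.0183, 0.0598]
eef_rot: [0.75, 0.661, -0.0, -0.0]
contact_force: [3.2, -0.6, 1.0]
opening: 0.005
finger_force: 1.2
```

```bash
python3 cup.py; python3 to.py 65,.06 68,.06
```

```text
clock 9.275
brass 1534 [ 0.5909 -0.01    0.0776] phi 52.3
9.28 [ 0.5748 -0.0182  0.0598] F [1.5 0.5 0.4] open 0.01 tilt [-0.002  0.    -1.   ]
yaw -7.2 r 0.095 phi 62.3
65,.06 [ 0.2 -4.5 -0.2] turn 3.2
68,.06 [ 0.6 -9.4 -0.2] turn 6.2
```

Creep now, about 1 mm per row.

move_arm(motion=[[0,-1,0,0,0,0.6,1],[0.1,-2,0,0,0,1.2,1],[0.1,-3,0,0,0,1.8,1],[0.2,-4,0,0,0,2.4,1]])

```text
clock: 9.78
tool_pos: [0.5708, -0.0173, 0.0596]
eef_rot: [0.764, 0.646, -0.001, -0.001]
contact_force: [0.1, -0.1, 0.1]
opening: 0.0
finger_force: 0.0
```

```bash
python3 cup.py; python3 to.py
```

```text
clock 9.825
brass 1455 [ 0.5856 -0.0069  0.0843] phi 55.9
9.82 [ 0.5708 -0.0173  0.0596] F [-0.6  0.7 -0.8] open 0.0 tilt [-0.002  0.    -1.   ]
yaw -9.6 r 0.0948 phi 64.7
```

The button is back at z=0.084 and the contact force is nil: snapped in. Centre in the cup, rise straight and look.

move_arm(motion=[[0,3,-2,0,0,0,1],[0,6,-4,0,0,0,1],[0,6,-20,0,0,0,1],[0,6,-60,0,0,0,1],[0,6,-110,0,0,0,1]])

```text
clock: 10.45
tool_pos: [0.5771, -0.0185, 0.1714]
eef_rot: [0.763, 0.646, -0.0, -0.0]
contact_force: [0.9, 0.8, -0.1]
opening: 0.004
finger_force: 0.0
```

move_arm(motion=[[0,50,-20,0,0,0,1],[0,100,-20,0,0,0,1],[0,150,-20,0,0,0,1],[0,200,-20,0,0,0,1],[0,200,-20,0,0,0,1]])

```text
clock: 11.08
tool_pos: [0.7772, -0.0525, 0.1893]
eef_rot: [0.764, 0.646, 0.0, 0.001]
contact_force: [0.2, 0.1, -0.4]
opening: 0.007
finger_force: 0.0
```

```bash
python3 to.py; python3 - <<'E'
from h import *
a=snap('top','t3.png');b=snap('scene')
g=lambda c,k:cv2.resize(c[:,:,::-1],k,interpolation=cv2.INTER_CUBIC)
cv2.imwrite('pics/t3c.png',np.hstack([g(a['frame'][130:240,160:290],(400,338)),g(b['frame'][140:250,220:350],(400,338))]))
E
```

```text
11.07 [ 0.7772 -0.0525  0.1893] F [ 0.2  0.1 -0.4] open 0.01 tilt [ 0.002 -0.001 -1.   ]
yaw -9.6 r 0.2292 phi -1.3
```

View pics/t3c.png

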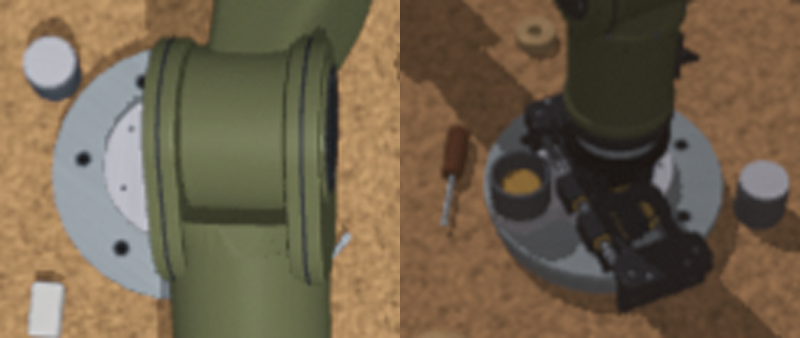

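The left half shows the table mostly hidden by the arm; in the right, the cup sits at (520,180) with the button in view. Move aside to see the block.

move_arm(motion=[[50,0,-10,0,0,0,1],[100,-20,-20,0,0,0,1],[150,-40,-20,0,0,0,1],[200,-60,-20,0,0,0,1],[250,-90,-20,0,0,0,1]])

```text
clock: 11.8
tool_pos: [0.7257, 0.2111, 0.2112]
eef_rot: [0.764, 0.646, -0.0, -0.0]
contact_force: [-0.3, 1.0, 0.0]
opening: 0.007
finger_force: 0.0
```

move_arm(motion=[[40,-40,0,0,0,0,1],[70,-80,0,0,0,0,1],[70,-80,0,0,0,0,1]])

```text
clock: 12.18
tool_pos: [0.6547, 0.2983, 0.2112]
eef_rot: [0.761, 0.649, -0.0, -0.003]
contact_force: [0.3, 0.3, -0.4]
opening: 0.005
finger_force: 0.0
```

```bash
python3 - <<'E'
from h import *
a=snap('top','t4.png');b=snap('scene')
g=lambda c,k:cv2.resize(c[:,:,::-1],k,interpolation=cv2.INTER_CUBIC)
cv2.imwrite('pics/t4c.png',np.hstack([g(a['frame'][130:240,160:290],(400,338)),g(b['frame'][140:250,220:350],(400,338))]))
for s in (a,b):
    pts=[]
    f=s['frame'].astype(int)
    for v in range(384):
        for u in range(512):
            if s['z_map'][v,u]>0 and f[v,u,0]-f[v,u,2]>50:
                p=world(s,u,v)
                if .07<p[2]<.095 and np.hypot(p[0]-.5789,p[1]+.0184)<.035: pts.append(p)
    if pts: c=np.median(pts,0); print(len(pts),c.round(4),'phi',-35.4-np.degrees(np.arctan2(c[1]-.076,c[0]-.5875)))
E
```

```text
138 [ 0.5775 -0.0189  0.0841] phi 60.629848558265586
64 [ 0.579  -0.0163  0.0839] phi 59.85886164823676
```

View pics/t4c.png

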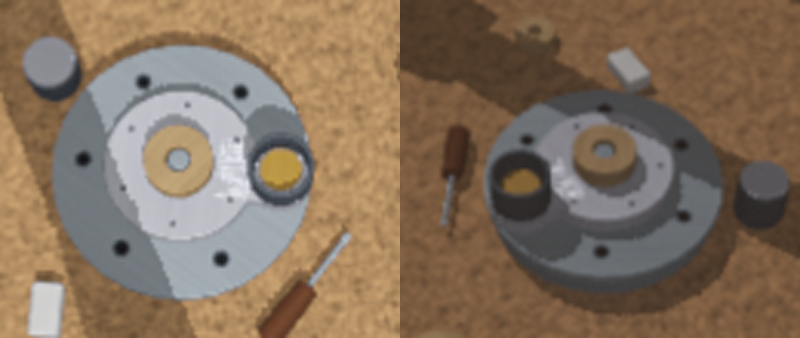

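Cup now at (280,168) in the left half, over the next hole (60°). The button is fully out at 84 mm, the block is on its spigot, and tin, chalk and awl have not moved.

```bash
python3 -c "
from h import *
print(finish_job())"
```

```text
the job is handed in; nothing more can be done
None
```

The turntable is one hole further clockwise (about 60°), with the plunger fully out and locked, the block still on its spigot and tin, chalk and awl unmoved; I handed it in at about 12 s.

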